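Set out the multichannel pipetting line

TASK

Set out the bench for an eight-channel transfer, so that the work runs in one straight row: tip box, reagent trough, well plate, waste beaker. Stand the trough midway between the tip box and the plate, in line with them, its long sides facing them squarely, and seat its lid on it; stand the amber buffer bottle directly behind the trough (on the side away from the robot), and the larger beaker at the end of the row just beyond the plate, each with about 4 cm clear to its neighbour. Leave everything else where it is and everything upright.

Things in the scene. Friction and masses are not known exactly. Their poses are not given: they have to be found in the camera images.
- plate: White 96-well plate in an aluminium stand, fixed. 86 mm along its x, 128 mm along its y, 36 mm high. Origin: centre of the underside. Its x points away from the robot (within 0.2 rad of world x), its y along the row. The tip box is 246 to 256 mm from it, centre to centre, on its left or right (varies), turned the same way within 0.06 rad.
- tipbox: Open grey tip box with a white deck full of 96 pipette tips, fixed to the bench. Same footprint as the plate (86 mm along x, 128 mm along y), tips' tops 62 mm above the bench. Origin: centre of the underside; axes as the plate's.
- trough: White open reagent trough with a V-shaped inside, loose, 50 g: 90 mm long (its x), 45 mm wide (its y), 28 mm high, walls 2.5 mm. Origin: centre of the underside; z up. Starts upright on the bench, its long axis within 0.35 rad of world y.
- trough_lid: Pale trough lid, loose, 35 g: plate 96 (x) by 51 (y) by 3 mm, grip rib on top 56 mm along x, 12 mm wide; plug below 80 by 35 by 4 mm that drops into the trough's mouth (85 by 40 mm). Origin: centre of the plug's underside, z up: plate at 4 to 7 mm, rib 7 to 22 mm. Starts rib up, long axis within 0.35 rad of world y. Seated, its origin is 24 mm above the trough's, long axes parallel.
- bottle: Amber round buffer bottle with a paper label and black screw cap, loose, 120 g: 40 mm diameter, 90 mm high, the full-width body up to about 55 mm. Origin: centre of the underside; z up. Starts upright on the bench.
- beaker: The larger of two pale plastic lab beakers, the waste beaker, open, empty, loose, 60 g: 50 mm diameter, 70 mm high, with a slightly wider rim (53 mm over the top 4 mm) and a small look-only spout. Origin: centre of the underside; z up. Starts upright on the bench.
- small_beaker: Bystander, loose: small pale beaker, 32 mm diameter, 42 mm high. Origin: centre of the underside. Leave it.
- dish: Bystander, loose: closed petri dish, 60 mm diameter, 15 mm high. Origin: centre of the underside. Leave it.
- tube_rack: Bystander, loose: grey-blue tube rack with white-capped tubes, 60 mm (its x) by 100 mm (its y), 36 mm high. Origin: centre of the underside. Leave it.
- jar: Bystander, loose: squat white jar, 56 mm diameter, 60 mm high, standing behind the row. Origin: centre of the underside. Leave it.
Mind the look-alikes: they are no part of the job. Leave any yellow look-alike of the trough alone. What is shaped like the tipbox but purple is not meant.

How it is judged (in metres and radians):
At the end, for the whole second after the job is handed in: Trough on the plate's centre line (15 mm), under 140 mm from plate and tip box centres, square (0.14 rad); lid seated (6 mm); bottle behind trough (15 mm sideways, centres 90-120 mm apart); beaker beyond plate (15 mm off line, 114-144 mm apart). All upright, on the bench, released, at rest (horizontal distance between trough and plate below 0.14 m and horizontal distance between trough and tipbox below 0.14 m and x of trough in the frame of plate between -0.015 and 0.015 m and angle between the x axis of trough and the x axis of plate, either way round below 0.14 rad and angle between each of trough, trough_lid, bottle, beaker's own z axis and vertical below 0.08 rad and height (world z) of each of trough, bottle, beaker below 0.006 m and x of trough_lid in the frame of trough between -0.006 and 0.006 m and y of trough_lid in the frame of trough between -0.006 and 0.006 m and z of trough_lid in the frame of trough between 0.0215 and 0.0265 m and angle between the x axis of trough_lid and the x axis of trough, either way round below 0.12 rad and y of bottle in the frame of trough between -0.015 and 0.015 m and horizontal distance between bottle and trough between 0.09 and 0.12 m and x of bottle in the frame of plate above 0.06 m and x of beaker in the frame of plate between -0.015 and 0.015 m and horizontal distance between beaker and plate between 0.114 and 0.144 m and horizontal distance between beaker and tipbox above 0.3 m and linear speed of each of trough, trough_lid, bottle, beaker below 0.02 m/s and angular speed of each of trough, trough_lid, bottle, beaker below 0.2 rad/s); the robot touches nothing.
It fails at once if the small beaker is moved by more than 15 mm or tipped over (distance of small_beaker from where it was at the start of the episode above 0.015 m or angle between small_beaker's own z axis and vertical above 0.4 rad).
It fails at once if the petri dish is moved by more than 15 mm or tipped over (distance of dish from where it was at the start of the episode above 0.015 m or angle between dish's own z axis and vertical above 0.4 rad).
It fails at once if the tube rack is moved by more than 15 mm or tipped over (distance of tube_rack from where it was at the start of the episode above 0.015 m or angle between tube_rack's own z axis and vertical above 0.4 rad).
It fails at once if the white jar is moved by more than 15 mm or tipped over (distance of jar from where it was at the start of the episode above 0.015 m or angle between jar's own z axis and vertical above 0.4 rad).
It also fails if it takes over 115 s, if anything falls off the work surface, if the arm or the gripper's body presses on something with over 40 N, if the wrist force passes 120 N, or if a joint passes its speed limit or range.

ROBOT

A 6-joint arm with a two-finger parallel gripper is mounted at the origin on the work surface. World frame = base frame: x ahead of the robot, y to its left, z up, the work surface at z = 0. Lengths are in mm, angles in rad, forces in N, time in s.
With the tool pointing down it reaches from about 350 to 975 mm from the base axis. Payload 4.9 kg.
Tool frame: the origin (TCP) lies midway between the tips of the shut fingers; the grasp point (between the pads) lies 19 mm behind it; y points along the fingers, x is the direction in which the jaws open and shut, and the axes are right-handed (so a half turn about y gives the same grasp; the last joint's range is limited). The gripper opens to 85 mm and grips with 20 to 120 N. Pads are 22 mm wide; open, the fingers measure 114 mm over their backs; the gripper's body (76 mm by 85 mm) begins 54 mm behind the grasp point. The pads swing forward as they close: fully open they stand 13 mm farther back than shut.
Start: joints at [-1.257, 0.053, 1.613, -0, 1.476, -0.119], TCP at [262.126, -567.355, 231.304] pointing down, gripper open.
Joint ranges: [-3.01, 3.01], [-1.01, 2.22], [0.06, 2.58], [-1.02, 4.17], [0.09, 2.62], [-3.14, 3.14]. Speed limits (rad/s): [2.57, 2.57, 3.14, 3.14, 3.14, 3.14].

INTERFACE

Orientations are given as a unit quaternion [w, x, y, z].
In Python, from station import * gives the robot as it stands. The module is installed in compiled form; this text tells all that it offers.
- The arm moves only by the shell command python3 -m creep 'ROWS'. ROWS is a JSON object of lists of equal length, an entry for each row: "xyz": the shift along the world's x, y, z as a fraction of full scale, a list of three; "spin": the turn about the world's z as a fraction of full scale; "grip": the gripper's target within -1 to 1 (fully open at 1, half-way at 0, shut at -1). A call has exactly 10 rows; each row shifts and turns the commanded pose from where the row before left it; what a row does not reach is not made up. Full scale, the value 1, is 0.1 m for a shift and 8 degrees for a turn. A row lasts 1/10 s, in which the tool goes at most 50 mm and 8.59 degrees, less where a joint would pass 70% of its speed; a pose out of reach is approached as far as the arm can. A call with a number of a shift or a turn outside -1 to 1 is refused whole. A call with a gripper value outside its range is refused whole. The fingers move at their own pace and stop on an object; the grip force is fixed at half the most. Time passes only in rows, so rows that do not move let the fingers close, or fill a call up. It gives the time, the measured TCP pose, the force and the opening at its end, in the units of the state.
- sense(): the state, without advancing time (a new reading comes with each control period).
- camera(name): name is "scene" or "top"; returns (picture, depth): 400x640x3 uint8, red, green, blue; 400x640 float32, mm along the optical axis (not along the pixel's ray), 0 where there is no reading.
- camera_params(name): a dict with "intrinsics" (3x3 intrinsics, pixels), "D" ([k1, k2, p1, p2, k3] as OpenCV has them; the pictures are not rectified), "world_from_camera" (4x4, takes a point from camera to world coordinates). Camera axes: x right, y down, z forward; pixel columns grow to the right and rows downward; lengths in mm; the calibration is good to about 2 mm. A picture is of the moment at which its call begins. camera_params takes no time and is no camera call.
- finish_job(): hands the job in, once; it reports no verdict.
The state is a dict: "time_s": time; "qpos": joint angles; "dq": joint speeds; "tau": joint torques, N m; "tool_pos": TCP position; "eef_rot": TCP orientation; "contact_force": force on the tool from outside, world axes, zero at the start; "ft_torque": the same for the moment, N m; "width": finger opening in mm.
Only numpy, scipy, OpenCV 4.12 (cv2) and the standard library are available. Lean on these libraries where they do the work, as an engineer would, in place of code of your own. Each camera call takes 0.05 s, during which the arm holds its last target.

## Working session

There is one attempt and no reset: what is moved stays moved. The work goes in short steps, Python scripts to look and compute and a shell command to move; the robot and the scene stay as the last step left them, time stands still between calls to the robot, and variables do not carry over. Pictures are saved under pics/ and viewed, and the job is handed in when it is done.

```bash
mkdir -p pics; ls
python3 - <<'E'
from station import *
import cv2, numpy as np
s=sense(); print({k:np.round(v,3).tolist() for k,v in s.items()})
for n in ("scene","top"):
    p,d=camera(n); cv2.imwrite(f"pics/{n}0.png",p[:,:,::-1]); np.savez(f"{n}0.npz",p=p,d=d)
    c=camera_params(n); print(n,np.round(np.array(c["intrinsics"]),1).tolist(),c["D"],np.round(c["world_from_camera"],3).tolist())
E
```

```text
pics
{'time_s': 0.0, 'qpos': [-1.257, 0.053, 1.614, -0.0, 1.476, -0.119], 'dq': [-0.001, -0.001, -0.001, -0.0, -0.001, 0.0], 'tau': [-0.001, -39.368, -37.018, -0.0, 0.007, -0.0], 'tool_pos': [261.957, -566.773, 230.074], 'eef_rot': [0.596, -0.595, 0.382, -0.38], 'contact_force': [-0.963, -0.881, 0.539], 'ft_torque': [-0.004, 0.041, 0.039], 'width': 85.396}
scene [[460.3, 0.0, 321.4], [0.0, 460.3, 199.1], [0.0, 0.0, 1.0]] [0.01151936 0.         0.         0.         0.        ] [[0.32, 0.548, -0.773, 1379.381], [0.947, -0.198, 0.252, -274.488], [-0.015, -0.813, -0.582, 685.004], [0.0, 0.0, 0.0, 1.0]]
top [[463.6, 0.0, 325.8], [0.0, 463.6, 209.9], [0.0, 0.0, 1.0]] [-0.07729295  0.          0.          0.          0.        ] [[0.021, -0.989, 0.147, 319.173], [-1.0, -0.022, -0.006, -0.039], [0.01, -0.147, -0.989, 1099.951], [0.0, 0.0, 0.0, 1.0]]
```

View pics/top0.png

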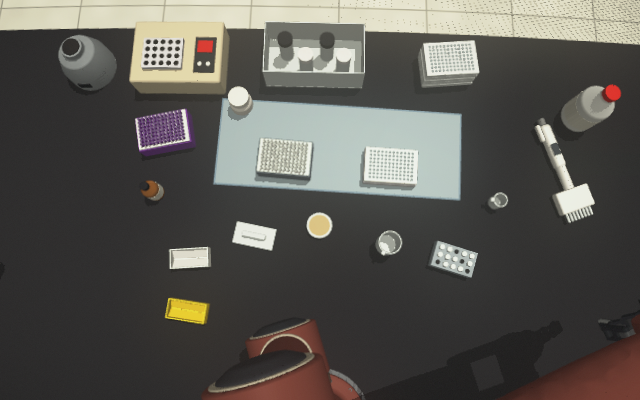

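View pics/scene0.png

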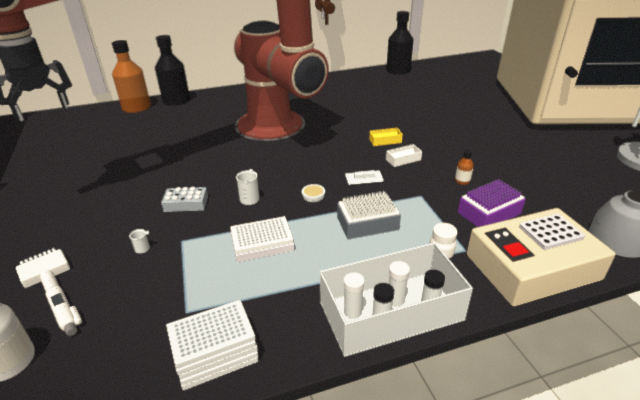

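```bash
cat > h.py <<'E'
from station import *
import cv2, numpy as np
from scipy.spatial.transform import Rotation as R
def rays(cam,uv):
    c=camera_params(cam); K=np.array(c["intrinsics"],float); D=np.array(c["D"],float); T=np.array(c["world_from_camera"])
    n=cv2.undistortPoints(np.array(uv,float).reshape(-1,1,2),K,D).reshape(-1,2)
    d=np.c_[n,np.ones(len(n))]@T[:3,:3].T
    return T[:3,3],d
def onplane(cam,uv,z):
    o,d=rays(cam,uv); return o+d*((z-o[2])/d[:,2])[:,None]
def cloud(cam,depth):
    h,w=depth.shape; u,v=np.meshgrid(np.arange(w),np.arange(h))
    o,d=rays(cam,np.c_[u.ravel(),v.ravel()]); P=o+d*depth.ravel()[:,None]
    return P.reshape(h,w,3)
def blob(mask,win):
    x0,y0,x1,y1=win; m=np.zeros(mask.shape,np.uint8); m[y0:y1,x0:x1]=mask[y0:y1,x0:x1]
    n,l,st,ce=cv2.connectedComponentsWithStats(m); i=1+np.argmax(st[1:,4]); return (l==i),st[i],ce[i]
def rect(cam,m,z):
    """mask contour -> world at height z -> min area rect"""
    c,_=cv2.findContours(m.astype(np.uint8),cv2.RETR_EXTERNAL,cv2.CHAIN_APPROX_NONE); c=max(c,key=cv2.contourArea)
    P=onplane(cam,c.reshape(-1,2),z)[:,:2]
    return cv2.minAreaRect(P.astype(np.float32)),P
def look(tag):
    o={}
    for n in ("scene","top"):
        p,d=camera(n); cv2.imwrite(f"pics/{n}{tag}.png",p[:,:,::-1]); np.savez(f"{n}{tag}.npz",p=p,d=d); o[n]=(p,d)
    return o
def crop(name,n,win,k):
    x0,y0,x1,y1=win; im=cv2.imread(f"pics/{n}.png")[y0:y1,x0:x1]; cv2.imwrite(f"pics/{name}.png",cv2.resize(im,None,fx=k,fy=k,interpolation=cv2.INTER_CUBIC))
E
python3 - <<'E'
from h import *
s=sense(); M=R.from_quat(np.roll(s["eef_rot"],-1)).as_matrix(); print("tool axes x,y,z cols\n",np.round(M,3), np.degrees(np.arctan2(M[1,0],M[0,0])))
d=np.load("top0.npz"); P=cloud("top",d["d"]); p=d["p"].astype(int)
print("bench z",np.round(np.median(P[280:300,300:330,2]),1))
wins=dict(tipbox=(245,125,325,190),plate=(352,135,430,195),trough=(160,240,220,280),lid=(225,215,285,255),bottle=(130,172,172,210),beaker=(365,222,412,265),small=(480,185,515,215),dish=(300,205,338,245),rack=(422,232,485,285),jar=(222,80,258,118))
for k,w in wins.items():
    x0,y0,x1,y1=w
    m=(P[:,:,2]>6)&(d["d"]>0)
    try:
        b,st,ce=blob(m,w); Q=P[b]; 
        zt=np.percentile(Q[:,2],97); top=Q[Q[:,2]>zt-6]
        r=cv2.minAreaRect(top[:,:2].astype(np.float32))
        print(k,"px",np.round(ce,1),"ztop",round(zt,1),"rect c",np.round(r[0],1),"size",np.round(r[1],1),"ang",round(r[2],1),"mean",np.round(Q.mean(0),1))
    except Exception as e: print(k,e)
E
```

```text
tool axes x,y,z cols
 [[ 0.419 -0.001  0.908]
 [-0.908  0.002  0.419]
 [-0.002 -1.     0.   ]] -65.20196230687588
bench z 0.4
tipbox px [284.3 158.8] ztop 64.9 rect c [599.6  94.3] size [105.5  68.3] ang 85.8 mean [593.4  92.3  51.7]
plate px [389.8 166.6] ztop 40.3 rect c [ 588.  -157.8] size [125.9  81.7] ang 87.2 mean [ 584.8 -156.1   34.9]
trough px [189.7 257.5] ztop 30.3 rect c [360.8 308.2] size [45.5 89.9] ang 5.1 mean [360.9 309.   15.8]
lid px [253.9 235. ] ztop 24.0 rect c [417.8 161.6] size [53.4 12. ] ang 79.3 mean [417.7 161.2  10.6]
bottle px [151.7 190.2] ztop 91.6 rect c [514.8 403.8] size [17.6 18.4] ang 90.0 mean [511.4 395.9  55.8]
beaker px [389.  241.9] ztop 72.2 rect c [ 404.2 -150.1] size [51.4 51.7] ang 17.5 mean [ 405.2 -152.    50.6]
small px [498.3 200.3] ztop 44.4 rect c [ 511.5 -414.5] size [34.4 31.1] ang 49.6 mean [ 510.7 -415.8   30.5]
dish px [318.6 224.6] ztop 19.9 rect c [445.7   9.3] size [56.9 56.9] ang 45.1 mean [445.4   9.2  15.9]
rack px [452.9 258.9] ztop 38.7 rect c [ 370.2 -305.5] size [99.1 59.9] ang 74.5 mean [ 370.4 -303.7   30.9]
jar px [239.9 100.4] ztop 63.3 rect c [741.7 207.1] size [49.3 48.6] ang 67.6 mean [735.4 203.8  48.8]
```

Run:
```python
from h import *
crop("c_top","top0",(125,80,525,320),2)
```

```text
(no output)
```

View pics/c_top.png

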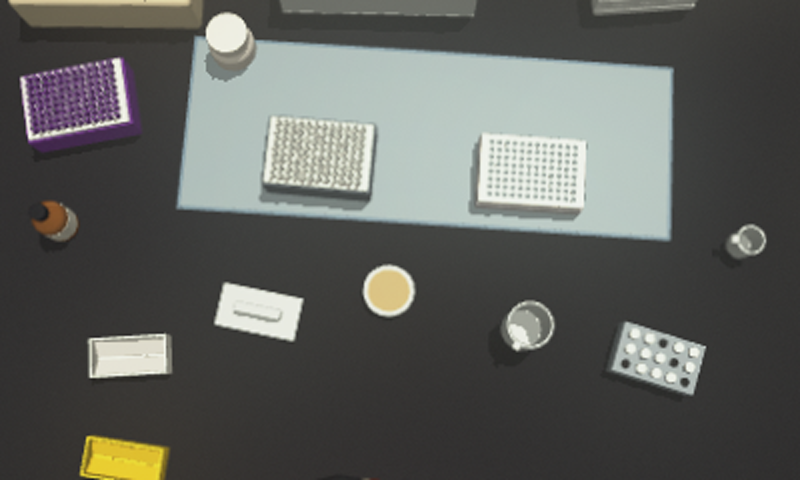

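Candidates: the white trough at (190,258) versus the yellow look-alike at (187,311). Grey tip box at (285,158) versus the purple one at (163,131). Large beaker at (389,243), 51 mm wide and 70 mm high, versus the small one at (499,200). The sizes and colours in the crop match the white, grey and large ones. Heights read about 2 mm high everywhere. The centre distance from plate to tip box is 252 mm, which is within the 246–256 mm given.

Beaker first.

```bash
python3 -m creep '{"xyz":[[0.142,0.417,0],[0.142,0.417,0],[0.142,0.417,0],[0.142,0.417,0],[0.142,0.417,0],[0.142,0.417,0],[0.142,0.417,0],[0.142,0.417,0],[0.142,0.417,0],[0.142,0.417,0]],"spin":[0.78,0.78,0.78,0.78,0.78,0.78,0.78,0.78,0.78,0.78],"grip":[1,1,1,1,1,1,1,1,1,1]}'
```

```text
time_s: 1.1
tool_pos: [404.1, -148.5, 231.0]
eef_rot: [0.707, -0.707, 0.016, -0.016]
contact_force: [1.3, 0.0, 0.7]
width: 85.3
```

```bash
python3 -m creep '{"xyz":[[0,-0.02,-0.4],[0,0,-0.4],[0,0,-0.4],[0,0,-0.3],[0,0,-0.3],[0,0,-0.2],[0,0,-0.1],[0,0,0],[0,0,0],[0,0,0]],"spin":[0,0,0,0,0,0,0,0,0,0],"grip":[1,1,1,1,1,1,1,1,1,1]}'
```

```text
time_s: 2.1
tool_pos: [405.3, -153.0, 22.8]
eef_rot: [-0.706, 0.707, -0.016, 0.018]
contact_force: [0.3, -0.2, -0.3]
width: 85.6
```

```bash
python3 -m creep '{"xyz":[[0,0,0],[0,0,0],[0,0,0],[0,0,0],[0,0,0],[0,0,0],[0,0,0],[0,0,0],[0,0,0],[0,0,0]],"spin":[0,0,0,0,0,0,0,0,0,0],"grip":[-1,-1,-1,-1,-1,-1,-1,-1,-1,-1]}'
python3 - <<'E'
from h import *
d=np.load("top0.npz"); P=cloud("top",d["d"]); p=d["p"].astype(int)
# plate & tipbox by top-surface colour: plate white top at z36 ; 
for k,w,z in (("plate",(352,135,430,195),36),("tip",(245,125,325,190),62)):
    m=(P[:,:,2]>z-3)&(P[:,:,2]<z+8)
    b,st,ce=blob(m,w); r,_=rect("top",b,z); print(k,np.round(r[0],1),np.round(r[1],1),round(r[2],1))
E
```

```text
time_s: 3.1
tool_pos: [404.9, -152.8, 22.3]
eef_rot: [-0.707, 0.707, -0.017, 0.018]
contact_force: [0.2, -0.4, 5.7]
width: 48.7
plate [ 587.9 -157.7] [126.1  81.8] 87.6
tip [586.9  81.6] [38.9 20.2] 22.0
```

```bash
python3 -m creep '{"xyz":[[0,0,0.3],[0,0,0.3],[0,-0.1,0.3],[0.25,-0.2,0],[0.3,-0.25,0],[0.3,-0.25,0],[0.3,-0.2,0],[0.3,-0.2,0],[0.22,-0.1,0],[0.1,-0.04,0]],"spin":[0,0,0,0,0,0,0,0,0,0],"grip":[-1,-1,-1,-1,-1,-1,-1,-1,-1,-1]}'
```

```text
time_s: 4.1
tool_pos: [582.1, -287.1, 110.2]
eef_rot: [0.707, -0.707, 0.018, -0.017]
contact_force: [-1.1, -0.1, -0.2]
width: 48.5
```

```bash
python3 -m creep '{"xyz":[[0,0,0],[0,0,-0.2],[0,0,-0.2],[0,0,-0.2],[0,0,-0.15],[0,0,-0.1],[0,0,0],[0,0,0],[0,0,0],[0,0,0]],"spin":[0,0,0,0,0,0,0,0,0,0],"grip":[-1,-1,-1,-1,-1,-1,-1,-1,-1,-1]}'
```

```text
time_s: 5.1
tool_pos: [581.9, -286.8, 27.6]
eef_rot: [-0.706, 0.707, -0.017, 0.018]
contact_force: [0.6, 0.3, -0.7]
width: 48.6
```

```bash
python3 -m creep '{"xyz":[[0,0,-0.03],[0,0,-0.02],[0,0,0],[0,0,0],[0,0,0],[0,0,0],[0,0,0],[0,0,0],[0,0,0],[0,0,0]],"spin":[0,0,0,0,0,0,0,0,0,0],"grip":[-1,-1,-1,-1,0.6,0.6,0.8,1,1,1]}'
```

```text
time_s: 6.1
tool_pos: [581.1, -286.3, 21.2]
eef_rot: [0.707, -0.707, 0.017, -0.017]
contact_force: [0.0, 0.9, 0.2]
width: 85.5
```

```bash
python3 -m creep '{"xyz":[[0,0,0.1],[0,0,0.3],[0,0,0.4],[0,0,0.4],[0,0,0.4],[0,0,0.3],[-0.2,0.3,0.2],[-0.2,0.4,0],[-0.1,0.4,0],[-0.1,0.4,0]],"spin":[0,0,0,0,0,0,0,0,0,0],"grip":[1,1,1,1,1,1,1,1,1,1]}'
```

```text
time_s: 7.1
tool_pos: [520.5, -135.2, 232.6]
eef_rot: [-0.707, 0.707, -0.017, 0.018]
contact_force: [1.2, -0.5, 0.1]
width: 85.5
```

```bash
python3 -m creep '{"xyz":[[-0.16,0.444,0],[-0.16,0.444,0],[-0.16,0.444,0],[-0.16,0.444,0],[-0.16,0.444,0],[-0.16,0.444,0],[-0.16,0.444,0],[-0.16,0.444,0],[-0.16,0.444,0],[-0.16,0.444,0]],"spin":[0.1,0.1,0.1,0.1,0.1,0.1,0.1,0.1,0.1,0.06],"grip":[1,1,1,1,1,1,1,1,1,1]}'
python3 - <<'E'
from h import *
o=look("1")
d=o["top"][1]; P=cloud("top",d)
b,st,ce=blob((P[:,:,2]>30)&(d>0),(430,150,490,200)); Q=P[b]; zt=np.percentile(Q[:,2],97); T=Q[Q[:,2]>zt-5]; r=cv2.minAreaRect(T[:,:2].astype(np.float32)); print(zt,r)
c=np.array(r[0]); pl=np.array([588,-157.7]); a=np.radians(-2.6); ex=np.array([np.cos(a),np.sin(a)]); print("beaker in plate x,dist",(c-pl)@ex,np.linalg.norm(c-pl))
E
```

```text
time_s: 8.1
tool_pos: [360.1, 309.4, 232.5]
eef_rot: [0.707, -0.706, -0.031, 0.03]
contact_force: [1.1, -0.5, -0.4]
width: 85.7
72.06600021097769 ((579.4468383789062, -284.69537353515625), (50.833560943603516, 50.52405548095703), 5.629380702972412)
beaker in plate x,dist -2.7834671159906534 127.28307614545784
```

```bash
python3 -m creep '{"xyz":[[0,0,-0.4],[0,0,-0.4],[0,0,-0.4],[0,0,-0.35],[0,0,-0.3],[0,0,-0.2],[0,0,-0.15],[0,0,-0.07],[0,0,0],[0,0,0]],"spin":[0,0,0,0,0,0,0,0,0,0],"grip":[1,1,1,1,1,1,1,1,1,1]}'
```

```text
time_s: 9.2
tool_pos: [361.9, 307.9, 5.4]
eef_rot: [0.707, -0.706, -0.03, 0.029]
contact_force: [1.0, 0.3, 0.8]
width: 85.3
```

```bash
python3 -m creep '{"xyz":[[0,0,-0.01],[0,0,0],[0,0,0],[0,0,0],[0,0,0],[0,0,0],[0,0,0],[0,0,0],[0,0,0],[0,0,0]],"spin":[0,0,0,0,0,0,0,0,0,0],"grip":[0.6,0.4,0.2,0,-0.2,-1,-1,-1,-1,-1]}'
```

```text
time_s: 10.2
tool_pos: [361.7, 308.0, 4.0]
eef_rot: [0.707, -0.706, -0.031, 0.03]
contact_force: [0.2, 0.3, 4.7]
width: 44.0
```

```bash
python3 -m creep '{"xyz":[[0,0,0.2],[0,0,0.3],[0,0,0.3],[0.1,-0.1,0.3],[0.3,-0.4,0.1],[0.3,-0.4,0],[0.3,-0.4,0],[0.3,-0.4,0],[0.3,-0.4,0],[0.3,-0.4,0]],"spin":[0,0,0,0.6,0.6,0.6,0.6,0.6,0.6,0.6],"grip":[-1,-1,-1,-1,-1,-1,-1,-1,-1,-1]}'
```

```text
time_s: 11.2
tool_pos: [550.8, 56.6, 122.2]
eef_rot: [0.667, -0.667, -0.234, 0.234]
contact_force: [0.6, 1.1, 0.4]
width: 43.7
```

```bash
python3 -m creep '{"xyz":[[0.2,-0.4,0],[0.2,-0.3,0],[0.02,-0.2,0],[0,0,0],[0,0,0],[0,0,0],[0,0,0],[0,0,0],[0,0,0],[0,0,0]],"spin":[0.8,0.8,0.8,0.8,0.8,0.8,0.8,0.5,0,0],"grip":[-1,-1,-1,-1,-1,-1,-1,-1,-1,-1]}'
```

```text
time_s: 12.2
tool_pos: [592.0, -31.5, 122.3]
eef_rot: [0.512, -0.512, -0.487, 0.488]
contact_force: [0.5, 0.0, -0.4]
width: 43.9
```

Run:
```python
from h import *
s=sense(); M=R.from_quat(np.roll(s["eef_rot"],-1)).as_matrix(); print(s["tool_pos"],np.degrees(np.arctan2(M[1,0],M[0,0])),s["width"])
look("2")
```

```text
[592.03448916 -31.47088076 122.30712559] 87.19099983735113 43.89884330550067
```

View pics/scene2.png

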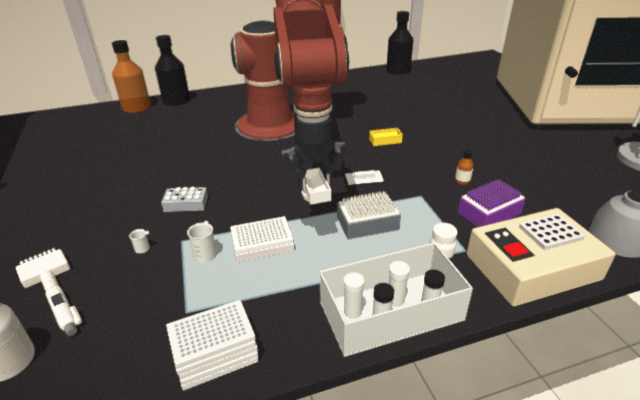

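View pics/top2.png

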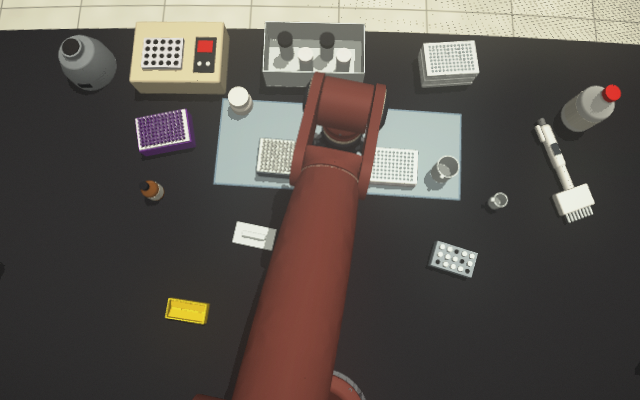

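The scene view shows the trough held level at (316,187), above the gap between the plate at (262,238) and the tip box at (368,213). The beaker stands beyond the plate at (202,242). Lowering the trough.

```bash
python3 -m creep '{"xyz":[[0.015,0,-0.2],[0,0,-0.25],[0,0,-0.25],[0,0,-0.2],[0,0,-0.15],[0,0,-0.08],[0,0,-0.05],[0,0,0],[0,0,0],[0,0,0]],"spin":[0,0,0,0,0,0,0,0,0,0],"grip":[-1,-1,-1,-1,-1,-1,-1,-1,-1,-1]}'
```

```text
time_s: 13.3
tool_pos: [594.9, -31.7, 6.3]
eef_rot: [-0.511, 0.512, 0.488, -0.488]
contact_force: [-0.1, -0.2, -1.0]
width: 44.1
```

```bash
python3 -c "
from h import *
s=sense(); M=R.from_quat(np.roll(s['eef_rot'],-1)).as_matrix(); print(s['tool_pos'],np.degrees(np.arctan2(M[1,0],M[0,0])),s['contact_force'])"; python3 -m creep '{"xyz":[[0,0,0],[0,0,0],[0,0,0],[0,0,0],[0,0,0],[0,0,0],[0,0,0],[0,0,0.1],[0,0,0.2],[0,0,0.3]],"spin":[0,0,0,0,0,0,0,0,0,0],"grip":[0.15,0.3,0.45,0.45,0.45,0.45,0.45,0.45,0.45,0.45]}'
```

```text
[594.92585357 -31.73595403   6.25173468] 87.27448430195685 [-0.12371631 -0.20859435 -0.9611261 ]
time_s: 14.3
tool_pos: [592.6, -31.3, 64.4]
eef_rot: [0.513, -0.511, -0.487, 0.489]
contact_force: [-0.3, -0.1, 0.4]
width: 62.0
```

```bash
python3 -m creep '{"xyz":[[0,0,0.4],[0,0,0.4],[0,0,0.3],[-0.25,0.25,0.1],[-0.25,0.28,0],[-0.25,0.28,0],[-0.25,0.28,0],[-0.25,0.28,0],[-0.25,0.28,0],[-0.25,0.28,0]],"spin":[0,0,-1,-1,-1,-1,-1,-1,-1,-1],"grip":[0.45,0.45,0.45,0.45,0.45,0.45,0.45,0.45,0.45,0.45]}'
python3 - <<'E'
from h import *
d=np.load("top0.npz"); p=d["p"].astype(int); 
g=p.min(2)
b,st,ce=blob((g>130),(225,215,285,255)); r,_=rect("top",b,7.); print("lid rect",r,ce,st)
b,st,ce=blob((g>110),(160,240,220,280)); r,_=rect("top",b,28.); print("trough rect",r)
s=sense(); M=R.from_quat(np.roll(s['eef_rot'],-1)).as_matrix(); print(s['tool_pos'],np.degrees(np.arctan2(M[1,0],M[0,0])))
E
```

```text
time_s: 15.3
tool_pos: [418.0, 162.3, 186.0]
eef_rot: [0.693, -0.693, -0.141, 0.14]
contact_force: [0.8, 0.6, 0.9]
width: 61.7
lid rect ((417.0524597167969, 161.61517333984375), (97.375244140625, 52.210296630859375), 79.41947174072266) [253.99336283 235.4590708 ] [232 221  45  30 904]
trough rect ((360.7344970703125, 306.17633056640625), (46.33759689331055, 96.47325897216797), 5.01242733001709)
[417.99783697 162.34402186 185.97056555] 22.92463534238101
```

```bash
python3 -m creep '{"xyz":[[0,0,-0.2],[0,0,-0.2],[0,0,-0.2],[0,0,-0.2],[0,0,-0.2],[0,0,-0.2],[-0.003,-0.005,-0.2],[0,0,-0.1],[0,0,0],[0,0,0]],"spin":[-0.84,-0.84,-0.84,-0.84,-0.84,0,0,0,0,0],"grip":[0.45,0.45,0.45,0.45,0.45,0.45,0.3,0,-0.2,-0.2]}'
python3 - <<'E'
from h import *
s=sense(); M=R.from_quat(np.roll(s['eef_rot'],-1)).as_matrix(); print(s['tool_pos'],np.degrees(np.arctan2(M[1,0],M[0,0])))
o=look("3"); d=o["top"][1]; p=o["top"][0]; P=cloud("top",d)
b,st,ce=blob((P[:,:,2]>15)&(P[:,:,2]<45)&(d>0),(318,138,360,186)); Q=P[b]; T=Q[Q[:,2]>24]; print(cv2.minAreaRect(T[:,:2].astype(np.float32)),len(T))
crop("c3","top3",(220,120,470,280),3)
E
```

```text
time_s: 16.3
tool_pos: [419.3, 161.1, 36.0]
eef_rot: [0.704, -0.704, 0.063, -0.064]
contact_force: [0.2, 0.6, -0.3]
width: 34.4
[419.31648417 161.07299481  35.97935511] -10.318269569090363
((592.8427734375, -31.11554718017578), (44.9720344543457, 89.04721069335938), 87.47456359863281) 115
```

View pics/c3.png

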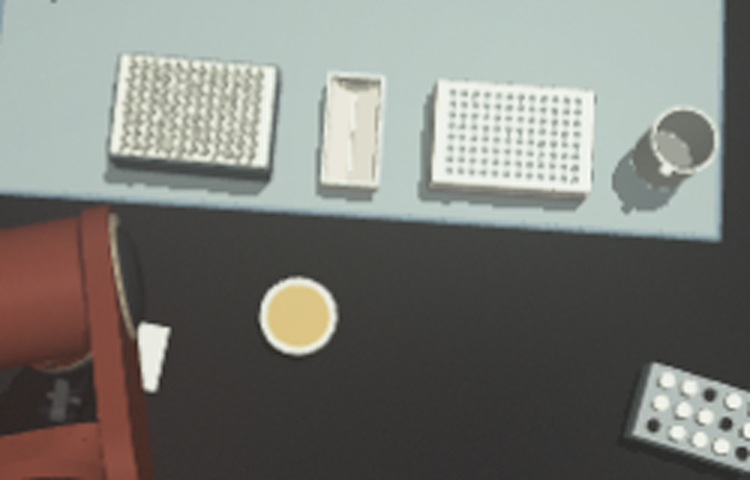

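The crop shows the trough standing square between the tip box and the plate, with the beaker beyond the plate. I measure the trough at (592.8, -31.1), jaw axis at 87.5°. Now down onto the lid rib.

```bash
python3 -m creep '{"xyz":[[-0.01,0.005,-0.1],[0,0,-0.1],[0,0,-0.06],[0,0,0],[0,0,0],[0,0,0],[0,0,0],[0,0,0],[0,0,0],[0,0,0]],"spin":[-0.03,0,0,0,0,0,0,0,0,0],"grip":[-0.2,-0.2,-0.2,-0.3,-0.5,-1,-1,-1,-1,-1]}'
python3 - <<'E'
from h import *
s=sense(); M=R.from_quat(np.roll(s['eef_rot'],-1)).as_matrix(); print(s['tool_pos'],np.degrees(np.arctan2(M[1,0],M[0,0])))
E
```

```text
time_s: 17.4
tool_pos: [418.0, 161.5, 9.4]
eef_rot: [0.704, -0.704, 0.065, -0.065]
contact_force: [0.2, 0.4, 1.0]
width: 10.2
[418.04171148 161.47155814   9.39852851] -10.565179957416095
```

```bash
python3 -m creep '{"xyz":[[0,0,0.2],[0,0,0.4],[0,0,0.4],[0.1,-0.1,0.4],[0.25,-0.28,0],[0.28,-0.31,0],[0.28,-0.31,0],[0.28,-0.31,0],[0.28,-0.31,0],[0.295,-0.31,0]],"spin":[0,0,0,0.8,0.9,0.9,0.9,0.9,0.9,0.9],"grip":[-1,-1,-1,-1,-1,-1,-1,-1,-1,-1]}'
```

```text
time_s: 18.4
tool_pos: [594.9, -33.0, 148.6]
eef_rot: [0.666, -0.666, -0.238, 0.238]
contact_force: [1.5, 0.2, 0.7]
width: 10.0
```

```bash
python3 -m creep '{"xyz":[[0,0,0],[0,0,0],[0,0,0],[0,0,0],[0,0,0],[0,0,-0.1],[0,0,-0.2],[0,0,-0.2],[0,0,-0.1],[0,0,0]],"spin":[0.9,0.9,0.9,0.9,0.9,0.74,0.8,0,0,0],"grip":[-1,-1,-1,-1,-1,-1,-1,-1,-1,-1]}';  python3 - <<'E'
from h import *
for i in range(2):
  s=sense(); M=R.from_quat(np.roll(s['eef_rot'],-1)).as_matrix(); print(s['tool_pos'],np.degrees(np.arctan2(M[1,0],M[0,0])),s["width"])
  look("4")
E
```

```text
time_s: 19.4
tool_pos: [592.6, -31.3, 86.8]
eef_rot: [0.513, -0.51, -0.487, 0.489]
contact_force: [-0.1, 0.6, -1.2]
width: 10.0
[592.62469114 -31.27452476  86.77844577] 87.34926618018616 10.010097950426069
[594.47100343 -31.62132526  89.48500519] 87.3510257880119 9.913094174677479
```

View pics/scene4.png

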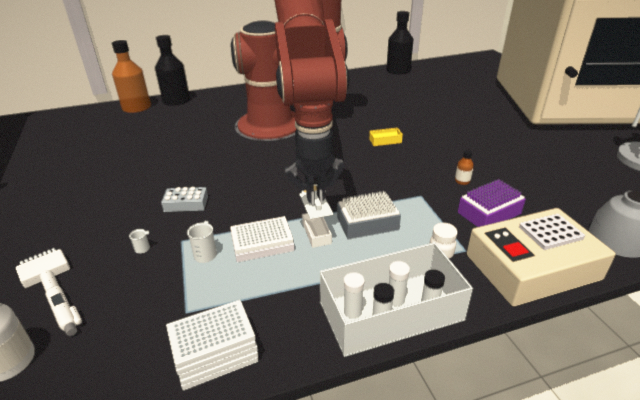

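```bash
python3 -m creep '{"xyz":[[0,0,-0.2],[0,0,-0.15],[0,0,-0.1],[0,0,-0.04],[0,0,-0.03],[0,0,-0.02],[0,0,-0.02],[0,0,0],[0,0,0],[0,0,0]],"spin":[0,0,0,0,0,0,0,0,0,0],"grip":[-1,-1,-1,-1,-1,-1,-1,-1,-1,-1]}';  python3 - <<'E'
from h import *
for i in range(2):
  s=sense(); print(s['tool_pos'],s["contact_force"],s["width"])
  look("5")
crop("c5","scene5",(260,160,420,270),5)
E
```

```text
time_s: 20.6
tool_pos: [594.5, -31.6, 33.4]
eef_rot: [-0.511, 0.512, 0.488, -0.488]
contact_force: [-0.3, -0.8, 0.1]
width: 10.1
[594.45867695 -31.60389234  33.43692228] [-0.25707368 -0.75859133  0.06895951] 10.120200805984528
[594.48604772 -31.62313835  33.48560764] [ 0.05598897 -0.0693164   1.54537966] 9.911330034517816
```

View pics/c5.png

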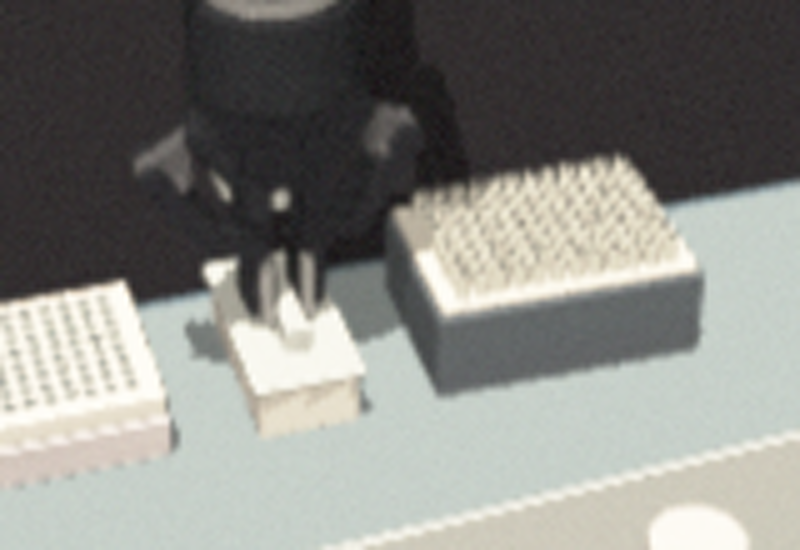

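The lid sits on the trough with less than 2 N on the tool, at the seated height. Releasing it.

```bash
python3 -m creep '{"xyz":[[0,0,0],[0,0,0],[0,0,0],[0,0,0],[0,0,0],[0,0,0.1],[0,0,0.2],[0,0,0.4],[0,0,0.4],[0,0,0.4]],"spin":[0,0,0,0,0,0,0,0,0,0],"grip":[-0.5,-0.4,-0.3,-0.2,-0.2,-0.2,-0.2,-0.2,-0.2,-0.2]}'
python3 - <<'E'
from h import *
d=np.load("top0.npz"); p=d["p"].astype(int); P=cloud("top",d["d"])
b,st,ce=blob((P[:,:,2]>6)&(d["d"]>0),(130,172,172,210)); Q=P[b]
for lo,hi in ((88,96),(75,88),(20,60)):
    T=Q[(Q[:,2]>lo)&(Q[:,2]<hi)]; print(lo,len(T),cv2.minEnclosingCircle(T[:,:2].astype(np.float32)),T.mean(0))
# scene camera too
d=np.load("scene0.npz"); P=cloud("scene",d["d"]); b,st,ce=blob((P[:,:,2]>6)&(d["d"]>0),(450,148,480,190)); Q=P[b]; print(ce)
for lo,hi in ((82,96),(20,55)):
    T=Q[(Q[:,2]>lo)&(Q[:,2]<hi)]; print(lo,len(T),T.mean(0),T.min(0),T.max(0))
crop("cb","scene0",(440,140,500,200),10)
E
```

```text
time_s: 21.8
tool_pos: [594.1, -31.6, 185.4]
eef_rot: [-0.511, 0.512, 0.488, -0.488]
contact_force: [0.2, -0.2, 0.1]
width: 33.9
88 53 ((515.3490600585938, 402.8545837402344), 9.831859588623047) [514.599204   403.02652984  90.4280634 ]
75 22 ((515.3946533203125, 404.6708984375), 10.221443176269531) [515.97064264 400.59842851  82.74753399]
20 162 ((514.3020629882812, 401.98431396484375), 20.083152770996094) [509.75872214 392.48893408  44.2937445 ]
[464.30732861 168.44444444]
82 38 [521.71343431 400.98596091  87.29587265] [512.84073607 391.7003941   82.59806777] [532.64924    411.02580217  90.71155134]
20 191 [530.49266975 393.99808655  37.7180918 ] [505.16699362 381.26531681  20.04488886] [540.85521656 418.2405038   54.79272446]
```

View pics/cb.png

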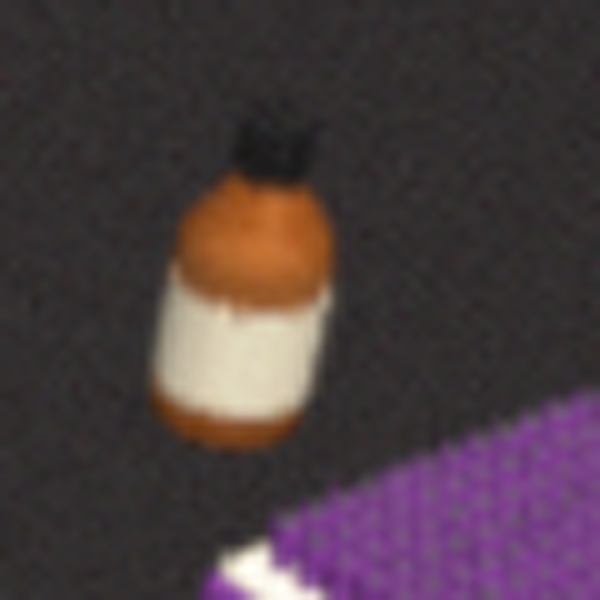

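```bash
python3 -m creep '{"xyz":[[-0.078,0.436,0],[-0.078,0.436,0],[-0.078,0.436,0],[-0.078,0.436,0],[-0.078,0.436,0],[-0.078,0.436,0],[-0.078,0.436,0],[-0.078,0.436,0],[-0.078,0.436,0],[-0.078,0.436,0]],"spin":[0,0,0,0,0,0,0,0,0,0],"grip":[0.2,0.6,1,1,1,1,1,1,1,1]}'
python3 - <<'E'
from h import *
s=sense(); print(s["tool_pos"],s["width"])
o=look("6"); d=o["top"][1]; P=cloud("top",d)
b,st,ce=blob((P[:,:,2]>15)&(P[:,:,2]<45)&(d>0),(318,138,360,186)); Q=P[b]
T=Q[(Q[:,2]<33)&(Q[:,2]>20)]; r=cv2.minAreaRect(T[:,:2].astype(np.float32)); print("lid plate",r,np.percentile(T[:,2],[5,50,95]))
T=Q[Q[:,2]>41]; print("rib",cv2.minAreaRect(T[:,:2].astype(np.float32)) if len(T)>4 else len(T), Q[:,2].max(), np.median(Q[:,2]))
C=P[20:100,255:375][(d[20:100,255:375]>0)&(P[20:100,255:375,2]>10)]; print("crate xmin",np.percentile(C[:,0],[0,1,5]),C[:,2].max())
crop("c6","scene6",(260,160,420,270),5)
E
```

```text
time_s: 22.8
tool_pos: [515.7, 406.3, 184.2]
eef_rot: [-0.511, 0.511, 0.489, -0.488]
contact_force: [0.9, -0.4, 0.1]
width: 85.3
[515.74283846 406.2863676  184.16512999] 85.32343527265557
lid plate ((592.8868408203125, -30.987085342407227), (51.00679016113281, 94.04098510742188), 87.51241302490234) [28.0856602  30.94178578 32.7430265 ]
rib ((594.1183471679688, -31.046579360961914), (11.900428771972656, 55.620948791503906), 87.3135986328125) 44.91810174039961 31.7191384317573
crate xmin [791.06611386 793.19272722 794.07296971] 93.34274940005787
```

View pics/c6.png

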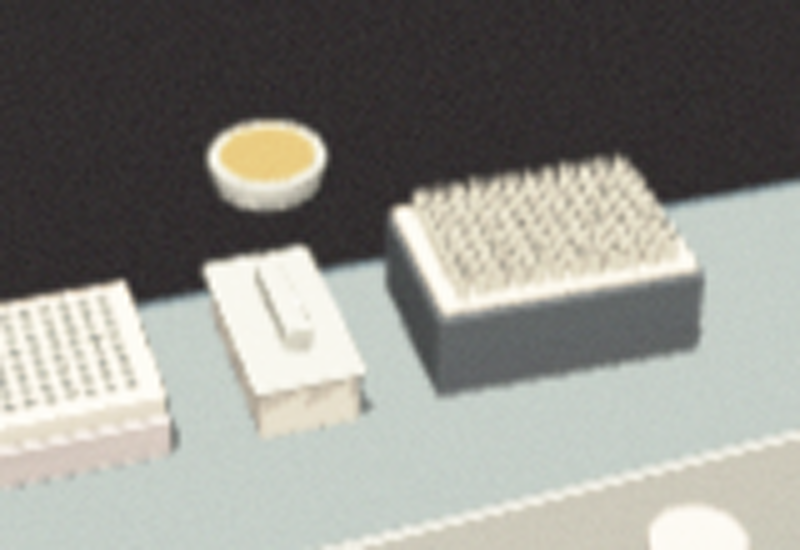

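The lid is level. Its plate top reads about 31 mm and its rib top about 45 mm; seated should give 31 and 46. Now the bottle.

```bash
python3 -m creep '{"xyz":[[0,0,-0.3],[0,0,-0.35],[0,0,-0.35],[0,0,-0.3],[0,0,-0.2],[0,0,-0.11],[0,0,0],[0,0,0],[0,0,0],[0,0,0]],"spin":[0,0,0,0,0,0,0,0,0,0],"grip":[1,1,1,1,1,1,1,1,1,1]}'
```

```text
time_s: 23.9
tool_pos: [517.3, 405.0, 24.0]
eef_rot: [-0.511, 0.512, 0.489, -0.487]
contact_force: [-0.2, -0.9, 0.2]
width: 85.3
```

```bash
python3 -m creep '{"xyz":[[0,0,0],[0,0,0],[0,0,0],[0,0,0],[0,0,0],[0,0,0],[0,0,0],[0,0,0],[0,0,0],[0,0,0]],"spin":[0,0,0,0,0,0,0,0,0,0],"grip":[0.6,0.3,0,-1,-1,-1,-1,-1,-1,-1]}'
```

```text
time_s: 24.9
tool_pos: [516.6, 404.7, 22.6]
eef_rot: [-0.511, 0.511, 0.489, -0.488]
contact_force: [0.5, 1.0, 4.7]
width: 38.1
```

```bash
python3 -m creep '{"xyz":[[0,0,0.2],[0,0,0.4],[0,0,0.4],[0.1,-0.2,0.2],[0.2,-0.4,0],[0.2,-0.4,0],[0.2,-0.4,0],[0.2,-0.4,0],[0.2,-0.4,0],[0.2,-0.4,0]],"spin":[0,0,0,0,0,0,0,0,0,0],"grip":[-1,-1,-1,-1,-1,-1,-1,-1,-1,-1]}'
```

```text
time_s: 25.9
tool_pos: [645.7, 142.6, 140.3]
eef_rot: [0.512, -0.511, -0.488, 0.489]
contact_force: [0.3, 0.4, -2.1]
width: 38.3
```

```bash
python3 -m creep '{"xyz":[[0.2,-0.4,0],[0.2,-0.4,0],[0.12,-0.4,0],[0,-0.4,0],[0.005,-0.21,0],[0,0,-0.2],[0,0,-0.3],[0,0,-0.3],[0,0,-0.2],[0,0,-0.1]],"spin":[0,0,0,0,0,0,0,0,0,0],"grip":[-1,-1,-1,-1,-1,-1,-1,-1,-1,-1]}'
```

```text
time_s: 26.9
tool_pos: [695.9, -35.6, 27.9]
eef_rot: [0.513, -0.509, -0.487, 0.49]
contact_force: [0.2, 0.9, -2.5]
width: 38.6
```

```bash
python3 -m creep '{"xyz":[[0,0,0],[0,0,0],[0,0,0],[0,0,-0.03],[0,0,-0.03],[0,0,-0.03],[0,0,-0.01],[0,0,0],[0,0,0],[0,0,0]],"spin":[0,0,0,0,0,0,0,0,0,0],"grip":[-1,-1,-1,-1,-1,-1,-1,-1,-1,-1]}'
```

```text
time_s: 27.9
tool_pos: [698.9, -36.6, 22.6]
eef_rot: [-0.511, 0.511, 0.488, -0.488]
contact_force: [-1.3, -0.6, 4.2]
width: 38.5
```

```bash
python3 -m creep '{"xyz":[[0,0,0],[0,0,0],[0,0,0],[0,0,0],[0,0,0],[0,0,0.1],[0,0,0.2],[0,0,0.4],[0,0,0.4],[0,0,0.4]],"spin":[0,0,0,0,0,0,0,0,0,0],"grip":[0.1,0.3,0.6,0.8,1,1,1,1,1,1]}'
```

```text
time_s: 28.9
tool_pos: [698.7, -36.6, 174.4]
eef_rot: [-0.511, 0.512, 0.488, -0.488]
contact_force: [0.2, -0.2, 0.4]
width: 85.5
```

```bash
python3 -m creep '{"xyz":[[0,0,0.3],[0,0.2,0.1],[-0.1,0.4,0],[-0.15,0.4,0],[-0.2,0.4,0],[-0.2,0.4,0],[-0.2,0.4,0],[-0.2,0.4,0],[-0.2,0.4,0],[-0.2,0.4,0]],"spin":[0,0,0,0,0,0,0,0,0,0],"grip":[1,1,1,1,1,1,1,1,1,1]}'
python3 - <<'E'
from h import *
o=look("7"); d=o["top"][1]; P=cloud("top",d)
def top(k,w,zlo,dz=5):
    b,st,ce=blob((P[:,:,2]>zlo)&(d>0),w); Q=P[b]; zt=np.percentile(Q[:,2],97); T=Q[Q[:,2]>zt-dz]
    r=cv2.minAreaRect(T[:,:2].astype(np.float32)); print(k,np.round(ce,1),round(zt,1),np.round(r[0],1),np.round(r[1],1),round(r[2],1)); return np.array(r[0])
bo=top("bottle",(315,90,360,138),20)
tr=top("lidrib",(318,138,360,186),15); be=top("beaker",(430,150,490,200),20)
pl=np.array([588,-157.7]); tb=np.array([599.6,94.3]); a=np.radians(-2.7); ex=np.array([np.cos(a),np.sin(a)]); ey=np.array([-ex[1],ex[0]])
print("trough in plate",(tr-pl)@ex,np.linalg.norm(tr-pl),np.linalg.norm(tr-tb)," bottle wrt trough",(bo-tr)@ex,(bo-tr)@ey," beaker",(be-pl)@ex,np.linalg.norm(be-pl),np.linalg.norm(be-tb))
for k,w in dict(small=(480,185,515,215),dish=(300,205,338,245),rack=(422,232,485,285),jar=(222,80,258,118)).items(): top(k,w,6)
E
```

```text
time_s: 29.9
tool_pos: [551.4, 305.8, 211.0]
eef_rot: [0.512, -0.511, -0.488, 0.489]
contact_force: [0.9, 0.4, -0.9]
width: 85.2
bottle [340.  118.7] 92.2 [698.4 -35.2] [18.4 18.5] 48.0
lidrib [337.  162.6] 48.2 [594.  -30.9] [11.9 55.8] 87.0
beaker [445.6 168.3] 72.0 [ 579.9 -284.7] [50.5 50. ] 9.7
trough in plate 0.0612958250596757 126.90704784597347 125.3601250055922  bottle wrt trough 104.42876164259425 0.6187543409729731  beaker -2.1193083929884753 127.24854426452742 379.50201727922854
small [498.2 200.4] 44.7 [ 510.  -414.8] [31.2 32.7] 42.0
dish [318.6 224.6] 19.7 [445.6   9.3] [56.7 56.7] 46.3
rack [452.9 258.9] 38.8 [ 369.6 -308.1] [90.  55.2] 73.9
jar [239.9 100.4] 63.7 [742. 207.] [49.6 48.1] 50.9
```

View pics/scene7.png

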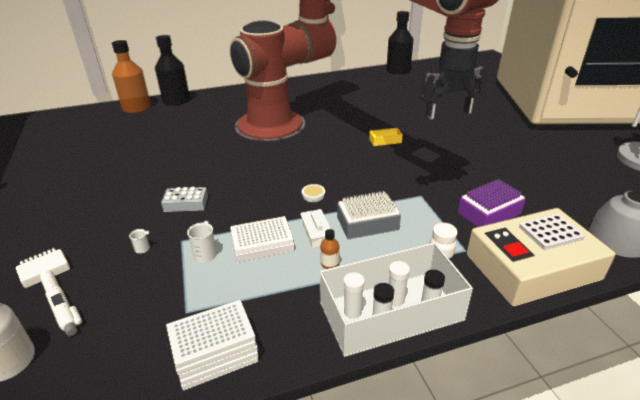

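View pics/top7.png

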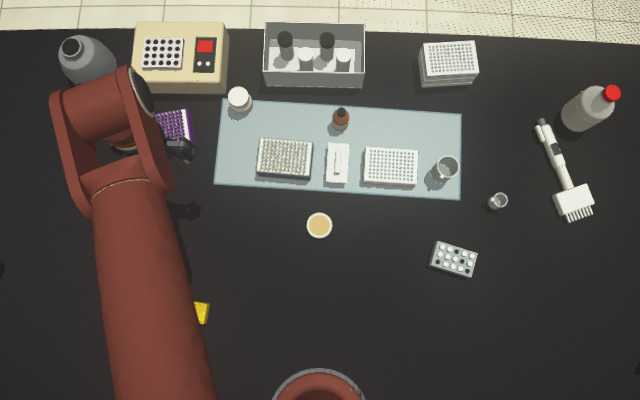

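Everything is in place: tip box (285,158), lidded trough (337,163), plate (390,166) and beaker (446,168) in one row, with the bottle behind at (340,119). I'll let the arm settle, then hand in.

```bash
python3 -m creep '{"xyz":[[0,0,0],[0,0,0],[0,0,0],[0,0,0],[0,0,0],[0,0,0],[0,0,0],[0,0,0],[0,0,0],[0,0,0]],"spin":[0,0,0,0,0,0,0,0,0,0],"grip":[1,1,1,1,1,1,1,1,1,1]}' && python3 -c "
from station import *
print(finish_job())"
```

```text
time_s: 31.0
tool_pos: [553.7, 303.5, 212.1]
eef_rot: [-0.511, 0.511, 0.488, -0.488]
contact_force: [0.8, -0.7, -0.5]
width: 85.8
the job is handed in; nothing more can be done
None
```

The bench is set out and I handed the job in at about 31 s; `finish_job` reports no verdict. I moved the beaker first, then the trough, its lid and the bottle, and parked the arm clear of everything.

Last camera checks, all inside the limits:

| Item | Measured | Limit |
|---|---|---|
| Trough off the plate's centre line | about 0 mm | 15 mm |
| Trough to plate centre | 127 mm | under 140 mm |
| Trough to tip box centre | 125 mm | under 140 mm |
| Trough out of square to the plate | under 1° | 8° (0.14 rad) |
| Bottle behind trough | 104 mm | 90–120 mm |
| Bottle sideways of trough | 0.6 mm | 15 mm |
| Beaker to plate centre | 127 mm | 114–144 mm |
| Beaker off the plate's line | 2 mm | 15 mm |

- **Lid:** its outline centre is within about 0.2 mm of the trough's, measured just before the lid went on. The rib top reads 48.2 mm against 46 mm when seated, the same +2 mm that every height reads.
- **Bystanders:** the small beaker, dish and jar agree with their first measurements to within about 1.5 mm. The rack's fitted centre differs by 2.7 mm because the fit covered fewer points, but its pixel centroid did not move.
- **Disagreement:** camera x reads about 1–2 mm lower than the arm's x near the row, which is within the stated calibration.

No check failed.

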